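# Torque down the pressure cell's gland nut with a break-back wrench

## Task

Close the small aluminium pressure cell: lift the torque wrench by the block on its head, set it squarely and fully down onto the brass hex nut, then push the handle at its yellow band clockwise (seen from above) until the nut is tight and the handle gives way at its joint. Push gently, never squeezing or pushing the handle with more than about 15 N, stop as soon as it has clearly given and before it comes up solid against its stop, then let go and leave the wrench seated on the nut. Do not disturb the bottle, vials and dish standing around.

Things in the scene. Friction and masses are not known exactly. Their poses are not given: they have to be found in the camera images.
- wrench: Loose break-back torque wrench, 0.42 kg, lying socket-down. Origin: centre of the underside of its round steel head (55 mm across, 25 mm high), on the socket axis; z up, x along the handle, away from the head. Hex socket open below, 34 mm across flats, 21 mm deep, two opposite corners on the x axis. Handle 21 mm wide, z = 0 to 22 mm, to x = 202 mm; black rubber from x = 98 mm.
- lift_block (a point): Centre of the dark lifting block standing on the wrench's head, on the socket axis, 44 mm above the wrench's underside; axes as the wrench's. The block is 32 mm (x) by 22 mm (y) and 38 mm high (z = 25 to 63 mm over the underside): grip it from above across the 22 mm.
- handle: The wrench's handle, steel shaft and black rubber grip with a yellow band, 160 mm long. Origin: on its upright breakaway pin, level with the wrench's underside, 42 mm from the socket axis; x along the handle, outward.
- push_mark (a point): Middle of the handle's yellow band, where to push: 160 mm from the socket axis, 11 mm above the underside; x runs outward along the handle. The handle stays straight until a push of about 7.6 N here, then bends clockwise about an upright pin 118 mm further in, by up to 0.14 rad (16 mm here), the push rising only to about 10 N; then a solid stop. Let go, it springs straight.
- nut_top (a point): Top centre of the brass hex nut, turning with it; z up, x to a corner. Nut 32 mm across flats, 20 mm high, top edge chamfered 3 mm, standing on the cell's flat top (20 mm below this point), on which the wrench's head rests when fully down. It turns clockwise from above against 0.3 N m friction (2 N at the band) for an unknown 0.5 to 0.9 rad, then is tight. The socket has 7 degrees of play either way.
- pressure_cell: Aluminium pressure cell fixed to the desk: round foot 96 mm across, body 62 mm, top 72 mm across and 55 mm high, with two brass side ports and a window. Origin: centre of its underside, under the nut's axis.
- dropper_bottle: Loose amber dropper bottle, black cap, 28 mm across, 70 mm high; origin: centre of its underside. Leave it alone.
- pink_vial: Loose glass vial with pink content, 22 mm across, 52 mm high; origin: centre of its underside. Leave it alone.
- blue_vial: Loose glass vial with blue content, 22 mm across, 52 mm high; origin: centre of its underside. Leave it alone.
- petri_dish: Loose petri dish, 58 mm across, 16 mm high; origin: centre of its underside. Leave it alone.
Not all that is in view belongs to the job. There is more than one size of the pressure_cell; the one meant has the size given above.

How it is judged:
On the way, in this order (a step that is already met when the one before it is completed fails the run):
1. the wrench sits fully down on the nut (horizontal distance between wrench and nut_top below 0.004 m and z of wrench in the frame of nut_top below -0.017 m and angle between wrench's own z axis and vertical below 0.06 rad), for 0.2 s.
2. with the wrench on the nut, the handle gives way at its breakaway joint (bent by more than 0.04 rad) (all of step 1 and angle between the x axis of push_mark and the x axis of wrench, either way round above 0.04 rad), for 0.15 s.
At the end, for the whole second after the job is handed in: The wrench is left on the nut: axis within 4 mm of the nut's axis, head within 3 mm of fully down, upright within 0.06 rad, handle sprung back straight (within 0.025 rad), at rest and released (all of step 1 and angle between the x axis of push_mark and the x axis of wrench, either way round below 0.025 rad and linear speed of wrench below 0.01 m/s and angular speed of wrench below 0.1 rad/s); the robot touches nothing.
It fails at once if the handle is driven on to its stop (bent by more than 0.12 rad) (horizontal distance between wrench and nut_top below 0.05 m and angle between the x axis of push_mark and the x axis of wrench, either way round above 0.12 rad).
It fails at once if the handle is pushed or squeezed with more than 18 N (contact force between any of the fingers, the arm and handle above 18 N).
It fails at once if a bystander is shifted by more than 20 mm (distance of any of dropper_bottle, pink_vial, blue_vial, petri_dish from where it was at the start of the episode above 0.02 m).
It also fails if it takes over 67 s, if anything falls off the work surface, if the arm or the gripper's body presses on something with over 40 N, if the wrist force passes 120 N, or if a joint passes its speed limit or range.

## Robot

A 6-joint arm with a two-finger parallel gripper is mounted at the origin on a cart in front of the work surface, level with it; the furniture and walls round the work are solid. World frame = base frame: x ahead of the robot, y to its left, z up, the work surface at z = 0. Lengths are in m, angles in rad, forces in N, time in s.
With the tool pointing down it reaches from about 0.3 to 0.75 m from the base axis. Payload 8.5 kg.
Tool frame: the origin (TCP) lies on the centre line of the jaws, within the pads' length; the fingertips stand 19 mm ahead of it and the grasp point (between the pads) is the TCP; z points along the fingers, y is the line along which they close (so a half turn about z gives the same grasp; the last joint's range is limited). The gripper opens to 85 mm and grips with 20 to 120 N. Pads are 22 mm wide; open, the fingers measure 114 mm over their backs; the gripper's body (76 mm by 85 mm) begins 54 mm behind the grasp point. The pads swing forward as they close: fully open they stand 13 mm farther back than shut.
Start: joints at [-1.561, 0.381, 1.297, -0, 1.464, -0.215], TCP at [0.123, -0.536, 0.25] pointing down, gripper open.
Joint ranges: [-3.11, 3.11], [-0.89, 2.33], [0.22, 2.48], [-1.42, 4.56], [0.17, 2.85], [-2.88, 2.88]. Speed limits (rad/s): [2.39, 2.39, 3.14, 3.14, 3.14, 3.14].

## Interface

Orientations are given as a rotation vector (axis times angle).
In Python, from station import robot gives the robot as it stands.
- The arm moves only by the tool play_rows, never from a script. Its argument "plan" is a list that holds one entry, the list of rows, each a list of 6 numbers: the shift along the world's x, y, z in units of 0.3 m (1.0 is 0.3 m), then the turn, a rotation vector about the world's x, y, z in units of 60 degrees (1.0 is 60 degrees). A call has 1 to 12 rows; each row is the pose to reach, as a shift and turn from the pose commanded when the call began; what a row does not reach only later rows make up. A row lasts 1/12 s, in which the tool goes at most 41.7 mm and 7.16 degrees, less where a joint would pass 70% of its speed; a pose out of reach is approached as far as the arm can. A call with a number of a shift or a turn outside -1 to 1 is refused whole. A call with a gripper value outside its range is refused whole. "fingers" is the opening, from 0 (shut) to 1 (fully open), set as the call begins (left out, the last holds). The fingers move at their own pace and stop on an object; "force" is the grip in N (left out, the last holds). Time passes only in rows, so rows that repeat a pose let the fingers close. It gives the time, the measured TCP pose, the force, the opening and the grip force at its end, in the units of the state.
- robot.read_state(): the state, without advancing time (a new reading comes with each control period).
- robot.grab_frame(name): name is "side" or "top" or "wrist"; returns a dict with "frame" (480x640x3 uint8, red, green, blue), "z_map" (480x640 float32, m along the optical axis (not along the pixel's ray), 0 where there is no reading), "camera_matrix" (3x3 intrinsics, pixels), "R" (3x3) and "t" (3): a world point X has camera coordinates R X + t. Camera axes: x right, y down, z forward; pixel columns grow to the right and rows downward; lengths in m; the calibration is good to about 2 mm. A picture is of the moment at which its call begins.
- robot.close_job(): hands the job in; it is judged then, once.
The state is a dict: "time_s": time; "joint_positions": joint angles; "qd": joint speeds; "tau": joint torques, N m; "tcp_pos": TCP position; "eef_rot": TCP orientation; "ft_force": force on the tool from outside, world axes, zero at the start; "ft_torque": the same for the moment, N m; "gripper_width": finger opening in m; "finger_force": force on a finger pad.
Only numpy, scipy, OpenCV 4.12 (cv2) and the standard library are available. Lean on these libraries where they do the work, as an engineer would, in place of code of your own. Each camera call takes 0.05 s, during which the arm holds its last target. There are 200 camera calls.

## Working session

There is one attempt and no reset: what is moved stays moved. The work goes in short steps, Python scripts to look and compute and a tool call to move; the robot and the scene stay as the last step left them, time stands still between calls to the robot, and variables do not carry over. Pictures are saved under pics/ and viewed, at most 10 in all, crops included, and the job is handed in when it is done.

Besides the shell and the picture viewer there is one more tool, called after "Request:" by a JSON object that holds its "method" and its "body", one argument or row to a line. play_rows: Moves the arm, as the interface text tells. Its arguments: {"type":"object","properties":{"plan":{"type":"array","items":{"type":"array","items":{"type":"array","items":{"type":"number"}}}},"fingers":{"type":"number"},"force":{"type":"number"}},"required":["plan"]}

```bash
mkdir -p pics; cat > h.py <<'E'
import numpy as np, cv2
from station import robot
def grab(n,save=None):
    f=robot.grab_frame(n)
    if save: cv2.imwrite('pics/'+save,cv2.cvtColor(f['frame'],cv2.COLOR_RGB2BGR))
    return f
def pts(f):
    K=np.array(f['camera_matrix']);z=f['z_map'];v,u=np.mgrid[:480,:640]
    c=np.stack([(u-K[0,2])/K[0,0]*z,(v-K[1,2])/K[1,1]*z,z],-1)
    return (c-np.array(f['t']))@np.array(f['R'])   # R^T(c-t)
def ray(f,u,v,h):
    K=np.array(f['camera_matrix']);R=np.array(f['R']);t=np.array(f['t'])
    o=-R.T@t;d=R.T@np.array([(u-K[0,2])/K[0,0],(v-K[1,2])/K[1,1],1]);return o+d*(h-o[2])/d[2]
E
python3 - <<'E'
from h import *
for n in('top','side'):
    f=grab(n,n+'0.png');P=pts(f);np.savez(n+'0.npz',**f);print(n,-np.array(f['R']).T@f['t'])
print(robot.read_state())
E
```

```text
top [0.36861133 0.13199039 1.11238386]
side [ 0.98517034 -0.09722004  0.79731181]
{'time_s': 0.1, 'joint_positions': array([-1.56129435e+00,  3.81120963e-01,  1.29816951e+00, -2.39710687e-05,
        1.46360312e+00, -2.15278789e-01]), 'qd': array([ 0.00086311, -0.00246431, -0.00378686,  0.00108594,  0.00064834,
       -0.00079724]), 'tau': array([ 5.30874997e-03, -4.49221087e+01, -2.31659281e+01, -9.40245991e-05,
        3.65709180e-03, -3.30693425e-06]), 'tcp_pos': array([ 0.12259201, -0.53591386,  0.24978283]), 'eef_rot': array([-3.12048308e+00, -3.52200550e-01, -1.72574766e-04]), 'ft_force': array([-0.48279294, -0.70784675,  0.40904408]), 'ft_torque': array([-0.02276333,  0.03581679, -0.02130176]), 'finger_force': 0.0, 'gripper_width': 0.08558027552224837}
```

View pics/top0.png

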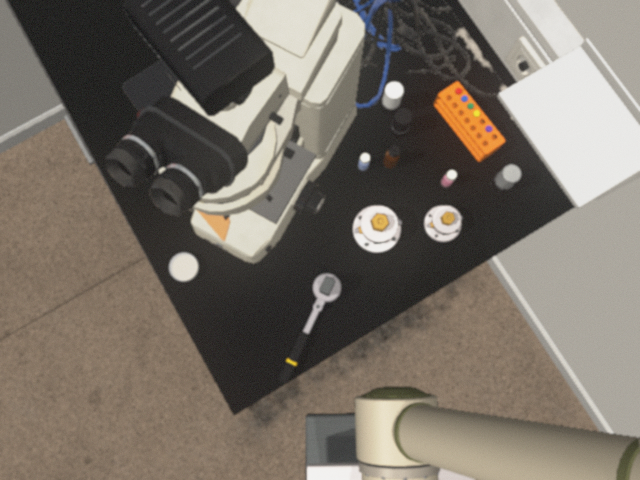

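View pics/side0.png

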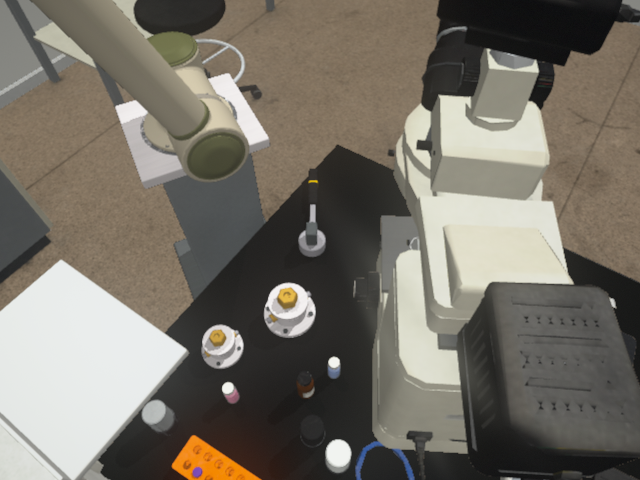

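The top view shows two cells: a large one at (376,228) and a small one at (443,222). The wrench head is at (327,288), its block at (327,285) and the yellow band at (291,362). Next I measure both cells, the wrench and the neighbours.

```bash
python3 - <<'E'
from h import *
f=dict(np.load('top0.npz'));P=pts(f);g=dict(np.load('side0.npz'));Q=pts(g)
np.set_printoptions(precision=4,suppress=True)
def blobs(f,lo,hi,nm,hgt,amin=15):
    hsv=cv2.cvtColor(f['frame'],cv2.COLOR_RGB2HSV);m=cv2.inRange(hsv,lo,hi);X=pts(f)
    n,l,s,c=cv2.connectedComponentsWithStats(m)
    for i in range(1,n):
        if s[i,4]>=amin: 
            p=X[l==i]; print(nm,c[i],s[i,4],np.median(p,0),'z95',np.percentile(p[:,2],95),ray(f,*c[i],hgt))
for n,F in(('top',f),('side',g)):
    blobs(F,(12,130,120),(24,255,255),n+' brass',.075)
    blobs(F,(25,150,120),(35,255,255),n+' yellow',.022,6)
# cells: foot and top extents from top view cloud
for n,X in(('top',P),('side',Q)):
  for nm,(u,v) in {'big':(376,228),'small':(443,222)}.items() if n=='top' else {'big':(289,308),'small':(222,346)}.items():
    w=X[v-40:v+40,u-32:u+32].reshape(-1,3)
    for a,b in((.004,.02),(.035,.046),(.05,.06),(.066,.08)):
        q=w[(w[:,2]>a)&(w[:,2]<b)]
        if len(q)>5: print(n,nm,a,b,len(q),q.min(0),q.max(0))
  # wrench
  u,v=(327,288) if n=='top' else (312,240)
  w=X[v-25:v+25,u-22:u+22].reshape(-1,3)
  for a,b in((.02,.03),(.055,.07)):
    q=w[(w[:,2]>a)&(w[:,2]<b)]
    if len(q): (c,s,an)=cv2.minAreaRect(q[:,:2].astype(np.float32)*1000);print(n,'wr',a,len(q),c,s,an,q.mean(0))
im=f['frame'][190:270,330:480,::-1]
cv2.imwrite('pics/cells.png',cv2.resize(im,None,fx=5,fy=5,interpolation=cv2.INTER_CUBIC))
for nm,(u,v) in dict(drop=(391,157),blue=(364,162),pink=(450,178),dish=(184,267),grey=(508,177),micro=(315,200)).items():print(nm,P[v,u])
E
```

```text
top brass [467.8588 121.8666] 2578 [ 0.8239 -0.1813  0.0455] z95 0.050551551493797656 [ 0.8064 -0.1694  0.075 ]
top brass [447.5545 217.9802] 101 [ 0.6162 -0.1223  0.0572] z95 0.06074866134344691 [ 0.6117 -0.1178  0.075 ]
top brass [215.219 222.981] 105 [0.5741 0.2985 0.2233] z95 0.24700534521561288 [0.6093 0.3284 0.075 ]
top brass [379.5105 221.8263] 190 [0.6064 0.0128 0.0744] z95 0.0780137453951284 [0.6063 0.0129 0.075 ]
top brass [291.3939 361.4848] 33 [0.3462 0.1851 0.0211] z95 0.024630905542204325 [0.3464 0.1839 0.075 ]
top yellow [476.2917 113.    ] 24 [ 0.8345 -0.1938  0.0527] z95 0.055636760139328355 [ 0.8481 -0.2036  0.022 ]
top yellow [290.2941 362.0588] 17 [0.3443 0.1892 0.0219] z95 0.024250133504264262 [0.3443 0.1887 0.022 ]
side brass [312.5    180.8889] 18 [0.3439 0.1876 0.0211] z95 0.022338830567058755 [0.389  0.1673 0.075 ]
side brass [287.3486 297.507 ] 284 [0.614  0.0116 0.0728] z95 0.07597886106950591 [0.6146 0.0111 0.075 ]
side brass [272.7273 317.4545] 22 [ 0.6195 -0.0226  0.0339] z95 0.045180841259554634 [ 0.6382 -0.0264  0.075 ]
side brass [217.326  337.4807] 1
[... 1245 characters left out ...]
0.6273 0.0282 0.0776]
side small 0.004 0.02 513 [ 0.5943 -0.1606  0.004 ] [ 0.6556 -0.0873  0.0198]
side small 0.035 0.046 601 [ 0.5907 -0.1518  0.0351] [ 0.647  -0.097   0.0459]
side small 0.05 0.06 202 [ 0.6051 -0.1395  0.05  ] [ 0.7067 -0.1105  0.0599]
side wr 0.02 328 (481.3427734375, 114.89697265625) (53.69131851196289, 72.4246826171875) 89.788330078125 [0.4943 0.1132 0.0242]
side wr 0.055 168 (489.60760498046875, 114.3463363647461) (21.911640167236328, 32.678985595703125) 64.2841567993164 [0.4916 0.1136 0.0615]
drop [ 0.7446 -0.0176  0.0513]
blue [0.7359 0.0366 0.0486]
pink [ 0.6982 -0.1327  0.0531]
dish [0.5336 0.4003 0.0167]
grey [ 0.692  -0.2405  0.0732]
micro [0.6494 0.136  0.0833]
```

View pics/cells.png

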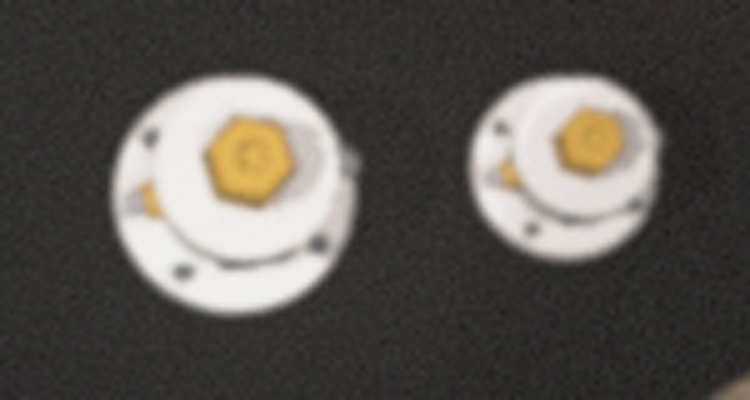

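In the crop, the left cell fits: its top is 72 mm across at z=0.055 and its nut top is at 0.075. The right one is about 55 mm across and 0.04 high. Next I need the nut's angle and the microscope clearance.

```bash
python3 - <<'E'
from h import *
np.set_printoptions(precision=4,suppress=True)
for n,c in(('top',(379.5,221.8)),('side',(287,297))):
    f=dict(np.load(n+'0.npz'));X=pts(f)
    hsv=cv2.cvtColor(f['frame'],cv2.COLOR_RGB2HSV);m=cv2.inRange(hsv,(12,120,100),(26,255,255))
    cl,l,s,cc=cv2.connectedComponentsWithStats(m)
    i=l[int(c[1]),int(c[0])]
    v,u=np.where((l==i)&(X[...,2]>.0715))
    q=np.array([ray(f,a,b,.075)[:2] for a,b in zip(u,v)]);ctr=q.mean(0)
    d=q-ctr;r=np.hypot(*d.T);a=np.arctan2(d[:,1],d[:,0]);k=r>.011
    print(n,ctr,len(q),'corner deg mod60',np.degrees(np.angle(np.sum((r[k]**6)*np.exp(6j*a[k]))))/6)
    w=X.reshape(-1,3);w=w[(w[:,2]>.05)&(w[:,2]<.6)]
    for nm,p in(('wr',(.49,.1155)),('nut',(.609,.012))):
        for lo,hi in((.05,.1),(.1,.2),(.2,.35),(.35,.6)):
            z=w[(w[:,2]>lo)&(w[:,2]<hi)&(w[:,1]>.07)&(np.hypot(w[:,0]-.49,w[:,1]-.1155)>.04)]
            if len(z):
                dd=np.hypot(z[:,0]-p[0],z[:,1]-p[1]);j=np.argsort(dd)[5];print(n,nm,lo,dd[j],z[j])
E
```

```text
top [0.6068 0.013 ] 164 corner deg mod60 16.38470183081286
top wr 0.05 0.1422904728868443 [0.5785 0.2269 0.0537]
top wr 0.1 0.13492990170473265 [0.5914 0.2045 0.1674]
top wr 0.2 0.13003757197205537 [0.5888 0.2    0.3206]
top wr 0.35 0.14616510520800943 [0.5957 0.2164 0.3598]
top nut 0.05 0.1190530710204974 [0.6534 0.1225 0.075 ]
top nut 0.1 0.1574274707190533 [0.6795 0.1528 0.1633]
top nut 0.2 0.17329811638786363 [0.7482 0.1152 0.2709]
top nut 0.35 0.17201575373146866 [0.6636 0.1751 0.5727]
side [0.6113 0.0115] 194 corner deg mod60 14.031790755946227
side wr 0.05 0.14829502033560096 [0.6375 0.1305 0.0754]
side wr 0.1 0.13380579789262473 [0.5906 0.2038 0.1649]
side wr 0.2 0.13065017306268006 [0.5903 0.1992 0.3144]
side wr 0.35 0.1462340153877417 [0.602  0.2095 0.3546]
side nut 0.05 0.11753847331628438 [0.6511 0.1217 0.0643]
side nut 0.1 0.1562535166739404 [0.6892 0.1461 0.1631]
side nut 0.2 0.17272920537271377 [0.7478 0.1148 0.2094]
side nut 0.35 0.1709022867628478 [0.6662 0.1731 0.5804]
```

Request:
{"method": "play_rows", "body": {
  "plan": [
    [[0.1,0.15,0,0,0,0.1],[0.2,0.3,0,0,0,0.2],[0.3,0.45,0,0,0,0.3],[0.4,0.55,0,0,0,0.4],[0.45,0.65,0,0,0,0.5],[0.5,0.75,0,0,0,0.6],[0.55,0.85,0,0,0,0.7],[0.6,0.95,0,0,0,0.8],[0.6,1.0,0,0,0,0.9],[0.6,1.0,0,0,0,1.0]]
  ],
  "fingers": 0.6
}}

```text
time_s: 0.93
tcp_pos: [0.303, -0.2323, 0.2502]
eef_rot: [-2.517, -1.877, -0.001]
ft_force: [0.5, 0.1, -0.6]
gripper_width: 0.0511
finger_force: 0.0
```

Request:
{"method": "play_rows", "body": {
  "plan": [
    [[0.1,0.15,0,0,0,0.1],[0.2,0.25,0,0,0,0.2],[0.3,0.35,0,0,0,0.3],[0.4,0.45,0,0,0,0.4],[0.5,0.55,0,0,0,0.5],[0.55,0.65,0,0,0,0.6],[0.6,0.75,0,0,0,0.7],[0.623,0.85,0,0,0,0.8],[0.623,0.95,0,0,0,0.9],[0.623,1.0,0,0,0,1.0]]
  ]
}}

```text
time_s: 1.77
tcp_pos: [0.4893, 0.0668, 0.2498]
eef_rot: [-1.244, -2.883, -0.0]
ft_force: [0.1, -0.8, 0.0]
gripper_width: 0.0513
finger_force: 0.0
```

Request:
{"method": "play_rows", "body": {
  "plan": [
    [[0,0.1,0,0,0,0.11],[0,0.16,-0.1,0,0,0.22],[0,0.16,-0.2,0,0,0.33],[0,0.16,-0.2,0,0,0.345],[0,0.16,-0.2,0,0,0.345],[0,0.16,-0.2,0,0,0.345]]
  ]
}}

```text
time_s: 2.27
tcp_pos: [0.4902, 0.1114, 0.1917]
eef_rot: [0.723, 3.056, 0.0]
ft_force: [0.5, 0.5, 0.0]
gripper_width: 0.0515
finger_force: 0.0
```

```bash
python3 - <<'E'
from h import *
np.set_printoptions(precision=4,suppress=True)
f=grab('wrist','w1.png');X=pts(f);w=X.reshape(-1,3)
s=robot.read_state();print(s['tcp_pos'],s['eef_rot'],s['joint_positions'])
for a,b in((.02,.03),(.055,.07)):
    q=w[(w[:,2]>a)&(w[:,2]<b)&(np.hypot(w[:,0]-.49,w[:,1]-.115)<.035)]
    if len(q)>5:print(a,len(q),cv2.minAreaRect(q[:,:2].astype(np.float32)*1000),q.mean(0))
E
```

```text
[0.4903 0.1114 0.192 ] [0.7227 3.0547 0.0009] [-0.0125  0.3513  1.5256 -0.      1.262  -1.1187]
0.02 2097 ((483.4665222167969, 116.20726013183594), (53.89981460571289, 56.32832717895508), 63.09610366821289) [0.4806 0.1173 0.0249]
0.055 1308 ((487.072021484375, 114.32347106933594), (22.4324951171875, 31.473827362060547), 64.303955078125) [0.4862 0.1149 0.0627]
```

View pics/w1.png

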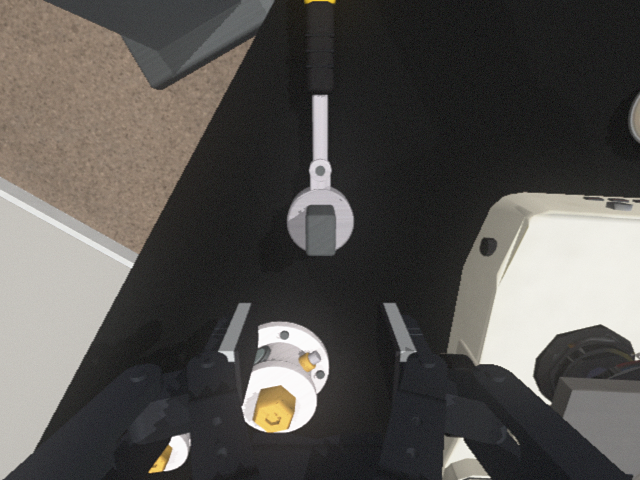

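The wrist view shows the gripper square over the wrench (block at 320,232), with the nut at (274,408). I go down and grip.

Request:
{"method": "play_rows", "body": {
  "plan": [
    [[-0.004,0.012,-0.1,0,0,0],[-0.004,0.012,-0.2,0,0,0],[-0.004,0.012,-0.3,0,0,0],[-0.004,0.012,-0.38,0,0,0],[-0.004,0.012,-0.43,0,0,0],[-0.004,0.012,-0.465,0,0,0],[-0.004,0.012,-0.465,0,0,0],[-0.004,0.012,-0.465,0,0,0]]
  ]
}}

```text
time_s: 2.98
tcp_pos: [0.4892, 0.1151, 0.0518]
eef_rot: [0.721, 3.056, 0.0]
ft_force: [0.4, 0.5, 0.5]
gripper_width: 0.0513
finger_force: 0.0
```

Request:
{"method": "play_rows", "body": {
  "plan": [
    [[0,0,0,0,0,0],[0,0,0,0,0,0],[0,0,0,0,0,0],[0,0,0,0,0,0],[0,0,0,0,0,0],[0,0,0,0,0,0],[0,0,0,0,0,0],[0,0,0,0,0,0]]
  ],
  "fingers": 0,
  "force": 100
}}

```text
time_s: 3.65
tcp_pos: [0.4889, 0.1153, 0.0522]
eef_rot: [0.718, 3.056, 0.0]
ft_force: [-1.8, -1.4, 7.5]
gripper_width: 0.0204
finger_force: 97.9
```

```bash
python3 - <<'E'
from h import *
np.set_printoptions(precision=4,suppress=True)
f=grab('wrist','w2.png')
s=robot.read_state();print(s)
E
```

```text
{'time_s': 3.7, 'joint_positions': array([-0.0044,  0.5433,  1.7003, -0.0004,  0.8955, -1.1136]), 'qd': array([-0.0002,  0.0007,  0.0002,  0.0001,  0.0014,  0.0008]), 'tau': array([  0.6456, -41.1561, -13.6878,   0.2417,  -0.3482,   0.0061]), 'tcp_pos': array([0.4889, 0.1153, 0.0522]), 'eef_rot': array([0.7177, 3.056 , 0.0004]), 'ft_force': array([-1.1637, -1.0451,  7.5394]), 'ft_torque': array([-0.1766,  0.2263,  0.0221]), 'finger_force': 97.88040518760681, 'gripper_width': 0.02021498976577111}
```

View pics/w2.png

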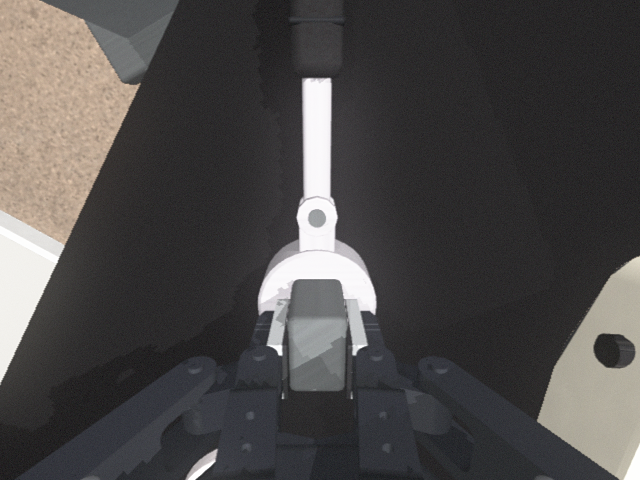

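The block is held squarely (320,335). I lift, then carry it over the nut while turning the handle to about 195°.

Request:
{"method": "play_rows", "body": {
  "plan": [
    [[0,0,0.03,0,0,0],[0,0,0.08,0,0,0],[0,0,0.15,0,0,0],[0,0,0.22,0,0,0],[0,0,0.3,0,0,0],[0,0,0.35,0,0,0],[0,0,0.35,0,0,0],[0,0,0.35,0,0,0]]
  ]
}}

```text
time_s: 4.37
tcp_pos: [0.4881, 0.1155, 0.1562]
eef_rot: [0.718, 3.058, 0.0]
ft_force: [1.2, 0.4, -4.9]
gripper_width: 0.0205
finger_force: 98.5
```

Request:
{"method": "play_rows", "body": {
  "plan": [
    [[0.02,-0.02,0,0,0,0.04],[0.06,-0.05,0,0,0,0.1],[0.12,-0.1,0,0,0,0.18],[0.18,-0.15,0,0,0,0.28],[0.24,-0.2,0,0,0,0.38],[0.3,-0.25,0,0,0,0.48],[0.35,-0.3,0,0,0,0.58],[0.38,-0.33,0,0,0,0.65],[0.4,-0.342,0,0,0,0.69],[0.4,-0.342,0,0,0,0.69],[0.4,-0.342,0,0,0,0.69],[0.4,-0.342,0,0,0,0.69]]
  ]
}}

```text
time_s: 5.37
tcp_pos: [0.6075, 0.0134, 0.1548]
eef_rot: [0.408, -3.113, -0.001]
ft_force: [-0.6, 0.2, -4.5]
gripper_width: 0.0206
finger_force: 98.3
```

```bash
python3 - <<'E'
from h import *
np.set_printoptions(precision=4,suppress=True)
ims=[]
for n in('top','side','wrist'):
    f=grab(n);np.savez(n+'1.npz',**f);ims.append(f['frame'])
cv2.imwrite('pics/c1.png',np.hstack([cv2.resize(ims[0][120:330,230:470],(400,350)),cv2.resize(ims[1][180:390,180:420],(400,350))])[...,::-1])
s=robot.read_state();print(s['tcp_pos'],s['eef_rot'],s['ft_force'],s['gripper_width'],s['joint_positions'])
E
```

```text
[0.6078 0.0134 0.1557] [ 0.4093 -3.1142 -0.0004] [-0.5702  0.0206 -4.6432] 0.020418388657372843 [-0.1726  0.5593  1.2761  0.0001  1.3068 -2.0047]
```

View pics/c1.png

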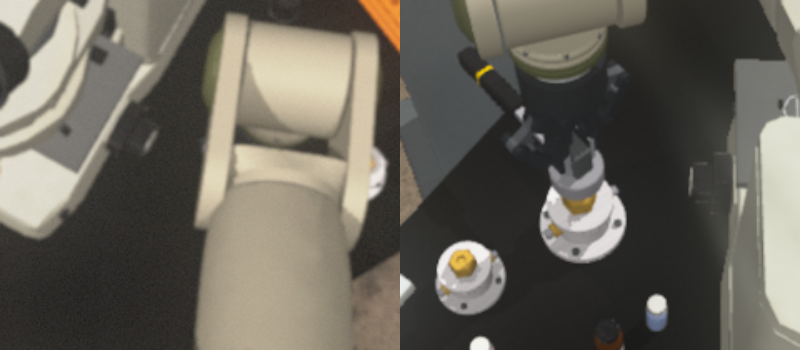

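The side view shows the wrench hanging over the nut, with the head at right-hand crop (577,175) and the handle level toward the robot. I check tilt and the head's offset from the nut in this same view.

```bash
python3 - <<'E'
from h import *
np.set_printoptions(precision=4,suppress=True)
f=dict(np.load('side1.npz'));X=pts(f);w=X.reshape(-1,3)
phi=np.radians(195);ux=np.array([np.cos(phi),np.sin(phi)]);uy=np.array([-ux[1],ux[0]])
c=np.array([.608,.0134]);L=(w[:,:2]-c)@ux;T=(w[:,:2]-c)@uy
for l in range(45,205,15):
    k=(abs(L-l/1e3)<.006)&(abs(T)<.03)&(w[:,2]>.09)&(w[:,2]<.15)
    if k.sum()>3:print(l,k.sum(),'zmax',np.percentile(w[k,2],90),'T',np.percentile(T[k],[5,50,95]))
# head side wall: circle fit
k=(w[:,2]>.108)&(w[:,2]<.125)&(np.hypot(L,T)<.036)&(L<.02)
q=w[k]; print(k.sum(),q[:,2].min(),q[:,2].max())
from scipy.optimize import least_squares
r=least_squares(lambda p:np.hypot(q[:,0]-p[0],q[:,1]-p[1])-.0275,[.608,.0134],loss='soft_l1',f_scale=.001);print('head ctr',r.x,np.abs(r.fun).mean())
# cell top wall likewise, z .040-.053 r .036
for nm,(a,b,R) in dict(celltop=(.048,.0535,.036),foot=(.002,.008,.048)).items():
    k=(w[:,2]>a)&(w[:,2]<b)&(abs(np.hypot(w[:,0]-.609,w[:,1]-.012)-R)<.004);q=w[k]
    r=least_squares(lambda p:np.hypot(q[:,0]-p[0],q[:,1]-p[1])-R,[.609,.012],loss='soft_l1',f_scale=.001);print(nm,k.sum(),r.x,np.abs(r.fun).mean())
zz=w[(np.hypot(L,T)<.04)&(w[:,2]>.09)&(w[:,2]<.17)];print('zhist',np.histogram(zz[:,2],bins=np.arange(.09,.172,.004)))
E
```

```text
60 16 zmax 0.11868409294194313 T [0.0017 0.0058 0.0066]
90 26 zmax 0.12014949321146084 T [-0.0019  0.0038  0.0065]
105 93 zmax 0.12497083906752599 T [-0.007   0.0046  0.0106]
120 81 zmax 0.12561370348611817 T [-0.0081  0.0043  0.011 ]
135 72 zmax 0.125776090796706 T [-0.0079  0.003   0.0111]
150 71 zmax 0.12554224789127041 T [-0.0076  0.0038  0.011 ]
165 72 zmax 0.12619030142984655 T [-0.0075  0.0036  0.0108]
180 67 zmax 0.12588611516628906 T [-0.0055  0.0043  0.0111]
195 55 zmax 0.12561713708770544 T [-0.007   0.0032  0.011 ]
160 0.10800386013773634 0.12495871640794705
head ctr [0.6075 0.0131] 0.0005630215665170899
celltop 99 [0.6081 0.0118] 0.0011415783702446208
foot 99 [0.6084 0.0118] 0.0009688584291276185
zhist (array([  0,   0,   0,  27,  33,  32,  35,  36,  93, 243,  12,  21,  22,
        25,  35,  36,  37,  34, 141,  52]), array([0.09 , 0.094, 0.098, 0.102, 0.106, 0.11 , 0.114, 0.118, 0.122,
       0.126, 0.13 , 0.134, 0.138, 0.142, 0.146, 0.15 , 0.154, 0.158,
       0.162, 0.166, 0.17 ]))
```

The wrench is level; the head needs about +1 mm x and -1.3 mm y. I lower it in short calls and watch the force.

Request:
{"method": "play_rows", "body": {
  "plan": [
    [[0.004,-0.0045,-0.03,0,0,0],[0.004,-0.0045,-0.06,0,0,0],[0.004,-0.0045,-0.08,0,0,0],[0.004,-0.0045,-0.09,0,0,0],[0.004,-0.0045,-0.09,0,0,0]]
  ]
}}

```text
time_s: 5.93
tcp_pos: [0.609, 0.0116, 0.1275]
eef_rot: [0.409, -3.113, -0.001]
ft_force: [-0.5, 0.2, -5.6]
gripper_width: 0.0206
finger_force: 98.4
```

Request:
{"method": "play_rows", "body": {
  "plan": [
    [[0,0,-0.005,0,0,0],[0,0,-0.01,0,0,0],[0,0,-0.015,0,0,0],[0,0,-0.02,0,0,0],[0,0,-0.02,0,0,0]]
  ]
}}

```text
time_s: 6.35
tcp_pos: [0.6094, 0.0115, 0.1226]
eef_rot: [0.409, -3.114, -0.0]
ft_force: [-0.5, 0.7, -5.0]
gripper_width: 0.0207
finger_force: 98.3
```

Request:
{"method": "play_rows", "body": {
  "plan": [
    [[0,0,-0.005,0,0,0],[0,0,-0.01,0,0,0],[0,0,-0.01,0,0,0]]
  ]
}}

```text
time_s: 6.6
tcp_pos: [0.6094, 0.0116, 0.1195]
eef_rot: [0.41, -3.114, -0.0]
ft_force: [-0.0, -0.1, -4.5]
gripper_width: 0.0205
finger_force: 98.3
```

The underside is already about 8 mm below the nut's top with no contact force, so it has entered. I continue down.

Request:
{"method": "play_rows", "body": {
  "plan": [
    [[0,0,-0.008,0,0,0],[0,0,-0.016,0,0,0],[0,0,-0.024,0,0,0],[0,0,-0.03,0,0,0],[0,0,-0.034,0,0,0],[0,0,-0.034,0,0,0]]
  ]
}}

```text
time_s: 7.1
tcp_pos: [0.6094, 0.0115, 0.1093]
eef_rot: [0.409, -3.114, -0.0]
ft_force: [-0.6, -0.8, -4.3]
gripper_width: 0.0207
finger_force: 98.3
```

Request:
{"method": "play_rows", "body": {
  "plan": [
    [[0,0,-0.003,0,0,0],[0,0,-0.006,0,0,0],[0,0,-0.006,0,0,0]]
  ]
}}

```text
time_s: 7.35
tcp_pos: [0.6095, 0.0115, 0.1077]
eef_rot: [0.41, -3.115, -0.0]
ft_force: [-0.5, -0.7, -3.7]
gripper_width: 0.0203
finger_force: 98.3
```

Request:
{"method": "play_rows", "body": {
  "plan": [
    [[0,0,-0.003,0,0,0],[0,0,-0.005,0,0,0],[0,0,-0.005,0,0,0]]
  ]
}}

```text
time_s: 7.6
tcp_pos: [0.6096, 0.0115, 0.1073]
eef_rot: [-0.409, 3.114, -0.001]
ft_force: [-3.3, -0.1, 4.4]
gripper_width: 0.0202
finger_force: 99.5
```

Request:
{"method": "play_rows", "body": {
  "plan": [
    [[0,0,0,0,0,0],[0,0,0,0,0,0],[0,0,0,0,0,0],[0,0,0,0,0,0],[0,0,0,0,0,0],[0,0,0,0,0,0]]
  ],
  "fingers": 0.6
}}

```text
time_s: 8.1
tcp_pos: [0.6095, 0.0115, 0.1063]
eef_rot: [-0.41, 3.115, -0.0]
ft_force: [0.8, -0.5, 0.4]
gripper_width: 0.0515
finger_force: 0.0
```

Request:
{"method": "play_rows", "body": {
  "plan": [
    [[0,0,0.05,0,0,0],[0,0,0.15,0,0,0],[0,0,0.28,0,0,0],[0,-0.1,0.35,0,0,0],[-0.1,-0.2,0.35,0,0,0],[-0.2,-0.3,0.35,0,0,0],[-0.3,-0.4,0.35,0,0,0],[-0.4,-0.5,0.35,0,0,0],[-0.45,-0.5,0.35,0,0,0],[-0.45,-0.5,0.35,0,0,0]]
  ],
  "fingers": 0
}}

```text
time_s: 8.93
tcp_pos: [0.4718, -0.1397, 0.2116]
eef_rot: [0.404, -3.115, -0.0]
ft_force: [0.6, -0.5, 0.2]
gripper_width: 0.0
finger_force: 0.0
```

```bash
python3 - <<'E'
from h import *
np.set_printoptions(precision=4,suppress=True)
ims=[]
for n in('top','side','wrist'):
    f=grab(n);np.savez(n+'2.npz',**f);ims.append(f['frame'])
    hsv=cv2.cvtColor(f['frame'],cv2.COLOR_RGB2HSV);m=cv2.inRange(hsv,(23,130,110),(36,255,255));X=pts(f)
    nn,l,s,c=cv2.connectedComponentsWithStats(m)
    for i in range(1,nn):
        if s[i,4]>=8: print(n,'yellow',c[i],s[i,4],np.median(X[l==i],0),ray(f,*c[i],.077))
    w=X.reshape(-1,3)
    for a,b,R in((.074,.086,.035),(.105,.125,.03)):
        q=w[(w[:,2]>a)&(w[:,2]<b)&(np.hypot(w[:,0]-.609,w[:,1]-.012)<R)]
        if len(q)>9:print(n,a,len(q),np.percentile(q[:,2],[10,50,90]),cv2.minAreaRect(q[:,:2].astype(np.float32)*1000))
cv2.imwrite('pics/c2.png',np.hstack([cv2.resize(ims[2],(400,300)),cv2.resize(ims[1][180:390,180:460],(400,300))])[...,::-1])
s=robot.read_state();print(s['time_s'],s['tcp_pos'],s['eef_rot'],s['ft_force'],s['gripper_width'],s['joint_positions'])
E
```

```text
top yellow [476.3438 113.    ] 32 [ 0.8345 -0.1942  0.0523] [ 0.8239 -0.1868  0.077 ]
top yellow [404.6667 300.9792] 48 [ 0.4537 -0.0278  0.0767] [ 0.4538 -0.0282  0.077 ]
top 0.074 406 [0.0769 0.0798 0.0827] ((608.6047973632812, 12.298004150390625), (56.496463775634766, 54.92197036743164), 55.07756423950195)
top 0.105 227 [0.1127 0.1172 0.1198] ((609.6838989257812, 12.962104797363281), (33.28916931152344, 22.653404235839844), 15.459989547729492)
side yellow [233.3125 238.9062] 32 [ 0.455  -0.031   0.0756] [ 0.4561 -0.0308  0.077 ]
side 0.074 433 [0.077  0.079  0.0808] ((610.3145751953125, 9.716056823730469), (56.736366271972656, 53.7805061340332), 60.215972900390625)
side 0.105 268 [0.1098 0.1167 0.1183] ((610.4170532226562, 10.628067016601562), (32.033164978027344, 22.08025360107422), 14.501008033752441)
wrist yellow [460.0088 248.4336] 226 [ 0.4546 -0.0342  0.0768] [ 0.4541 -0.0341  0.077 ]
wrist 0.074 93 [0.0795 0.0803 0.0816] ((606.7354736328125, -6.725772857666016), (17.2584285736084, 7.439391613006592), 68.1033935546875)
wrist 0.105 13 [0.1051 0.1062 0.1077] ((596.1039428710938, -3.2093935012817383), (1.2718452215194702, 2.260169744491577), 41.61052322387695)
9.0833 [ 0.475  -0.1385  0.2116] [-0.4093  3.114  -0.0006] [1.0177 0.4268 0.0988] 5.982754134366451e-05 [-0.5235  0.3184  1.5138  0.0002  1.3085 -2.3558]
```

View pics/c2.png

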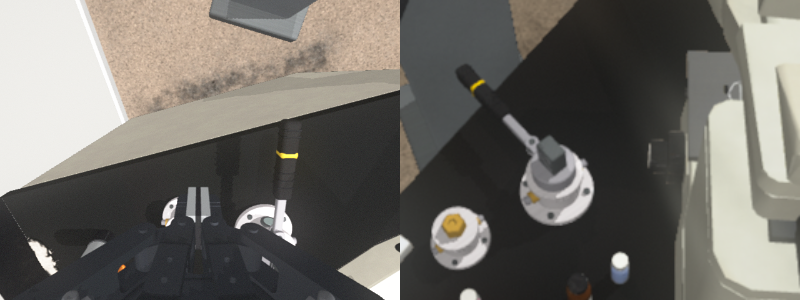

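The wrench is seated: head top at 0.080 (expected 0.080), axis on the nut, handle at 195°, band at (0.4545,-0.030). I bring the closed fingertips down beside the band on its push side.

Request:
{"method": "play_rows", "body": {
  "plan": [
    [[-0.02,0,-0.1,0,0,0],[-0.033,0.03,-0.2,0,0,0],[-0.033,0.06,-0.3,0,0,0],[-0.033,0.1,-0.4,0,0,0],[-0.033,0.15,-0.449,0,0,0],[-0.033,0.2,-0.449,0,0,0],[-0.033,0.233,-0.449,0,0,0],[-0.033,0.233,-0.449,0,0,0],[-0.033,0.233,-0.449,0,0,0]]
  ]
}}

```text
time_s: 9.83
tcp_pos: [0.4655, -0.0683, 0.077]
eef_rot: [-0.412, 3.113, -0.001]
ft_force: [0.0, -0.4, -0.2]
gripper_width: -0.0002
finger_force: 0.0
```

```bash
cat > arc.py <<'E'
from h import *
import sys
# usage: start_deg end_deg step_deg d0 d1 ; d runs from d0 to d1 over rows, prints shifts (units) from the pose at start
C=np.array([.6095,.0118])
def tcp(ph,d):
    a=np.radians(ph);return C+.16*np.array([np.cos(a),np.sin(a)])-d*np.array([np.sin(a),-np.cos(a)])
E
python3 - <<'E'
from arc import *
np.set_printoptions(precision=3,suppress=True)
s=robot.read_state();print(s['tcp_pos'],s['ft_force'],tcp(195,.04))
f=grab('wrist','w3.png');print('fwd',(tcp(195,.03)-tcp(195,.04))/.3)
p=tcp(195,.026)
for b in range(195,125,-12):
    print(b,[[round(x,3) for x in (tcp(b-k,.026)-tcp(b,.026))/.3]+[-round(k/60,3)] for k in(3,6,9,12)])
E
```

```text
[ 0.465 -0.068  0.077] [ 0.    -0.442 -0.18 ] [ 0.465 -0.068]
fwd [-0.009  0.032]
195 [[np.float64(-0.011), np.float64(0.026), -0.05], [np.float64(-0.02), np.float64(0.053), -0.1], [np.float64(-0.029), np.float64(0.08), -0.15], [np.float64(-0.035), np.float64(0.107), -0.2]]
183 [[np.float64(-0.005), np.float64(0.028), -0.05], [np.float64(-0.009), np.float64(0.056), -0.1], [np.float64(-0.011), np.float64(0.084), -0.15], [np.float64(-0.012), np.float64(0.112), -0.2]]
171 [[np.float64(0.001), np.float64(0.028), -0.05], [np.float64(0.003), np.float64(0.056), -0.1], [np.float64(0.006), np.float64(0.085), -0.15], [np.float64(0.011), np.float64(0.112), -0.2]]
159 [[np.float64(0.006), np.float64(0.028), -0.05], [np.float64(0.014), np.float64(0.055), -0.1], [np.float64(0.024), np.float64(0.081), -0.15], [np.float64(0.034), np.float64(0.108), -0.2]]
147 [[np.float64(0.012), np.float64(0.026), -0.05], [np.float64(0.025), np.float64(0.05), -0.1], [np.float64(0.04), np.float64(0.075), -0.15], [np.float64(0.056), np.float64(0.098), -0.2]]
135 [[np.float64(0.017), np.float64(0.023), -0.05], [np.float64(0.035), np.float64(0.044), -0.1], [np.float64(0.055), np.float64(0.065), -0.15], [np.float64(0.075), np.float64(0.084), -0.2]]
```

View pics/w3.png

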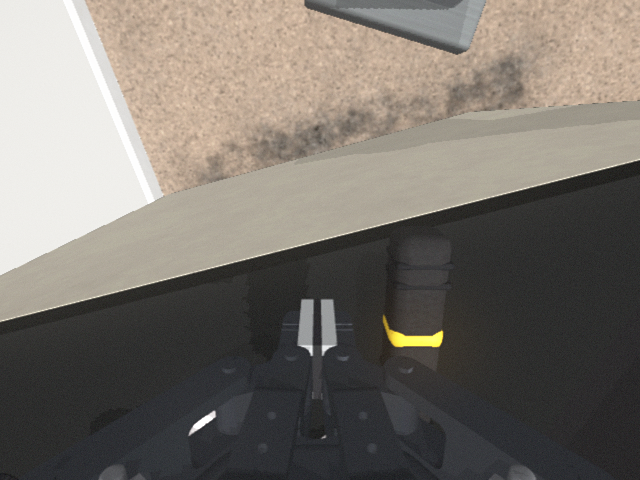

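The wrist view shows the shut fingertips at (320,320) beside the yellow band (413,335), with about 20 mm gap. I start pushing along the arc.

Request:
{"method": "play_rows", "body": {
  "plan": [
    [[-0.003,0.01,0,0,0,0],[-0.005,0.02,0,0,0,0],[-0.007,0.027,0,0,0,0],[-0.009,0.034,0,0,0,0],[-0.011,0.04,0,0,0,0],[-0.012,0.045,0,0,0,0]]
  ]
}}

```text
time_s: 10.38
tcp_pos: [0.4609, -0.0549, 0.0767]
eef_rot: [0.409, -3.115, 0.0]
ft_force: [1.3, -0.4, -0.2]
gripper_width: -0.0003
finger_force: 0.0
```

Request:
{"method": "play_rows", "body": {
  "plan": [
    [[-0.004,0.009,0,0,0,-0.017],[-0.007,0.018,0,0,0,-0.033],[-0.011,0.026,0,0,0,-0.05],[-0.014,0.035,0,0,0,-0.067],[-0.017,0.044,0,0,0,-0.083],[-0.02,0.053,0,0,0,-0.1]]
  ]
}}

```text
time_s: 10.88
tcp_pos: [0.4549, -0.0389, 0.0766]
eef_rot: [0.243, -3.132, 0.0]
ft_force: [-1.2, -0.5, 0.7]
gripper_width: -0.0001
finger_force: 0.3
```

Request:
{"method": "play_rows", "body": {
  "plan": [
    [[-0.003,0.009,0,0,0,-0.017],[-0.006,0.018,0,0,0,-0.033],[-0.009,0.027,0,0,0,-0.05],[-0.011,0.036,0,0,0,-0.067],[-0.013,0.045,0,0,0,-0.083],[-0.015,0.054,0,0,0,-0.1]]
  ]
}}

```text
time_s: 11.38
tcp_pos: [0.4505, -0.0228, 0.0767]
eef_rot: [-0.079, 3.14, -0.0]
ft_force: [0.1, -1.7, -0.2]
gripper_width: 0.0002
finger_force: 1.1
```

Request:
{"method": "play_rows", "body": {
  "plan": [
    [[-0.002,0.009,0,0,0,-0.017],[-0.004,0.019,0,0,0,-0.033],[-0.005,0.028,0,0,0,-0.05],[-0.006,0.037,0,0,0,-0.067],[-0.008,0.047,0,0,0,-0.083],[-0.009,0.056,0,0,0,-0.1]]
  ]
}}

```text
time_s: 11.88
tcp_pos: [0.4478, -0.0059, 0.0766]
eef_rot: [0.086, 3.14, -0.0]
ft_force: [0.7, -2.9, -0.2]
gripper_width: -0.0002
finger_force: 1.1
```

Request:
{"method": "play_rows", "body": {
  "plan": [
    [[-0.001,0.009,0,0,0,-0.017],[-0.001,0.019,0,0,0,-0.033],[-0.002,0.028,0,0,0,-0.05],[-0.002,0.037,0,0,0,-0.067],[-0.003,0.047,0,0,0,-0.083],[-0.003,0.056,0,0,0,-0.1]]
  ]
}}

```text
time_s: 12.38
tcp_pos: [0.4469, 0.0109, 0.0766]
eef_rot: [0.25, 3.132, -0.0]
ft_force: [0.7, -3.1, -0.2]
gripper_width: 0.0001
finger_force: 1.1
```

```bash
python3 - <<'E'
from arc import *
np.set_printoptions(precision=3,suppress=True)
s=robot.read_state();print(s['time_s'],s['tcp_pos'],s['eef_rot'],s['ft_force'],tcp(171,.026))
for n in('side','top'):
    f=grab(n);hsv=cv2.cvtColor(f['frame'],cv2.COLOR_RGB2HSV);m=cv2.inRange(hsv,(23,130,110),(36,255,255));X=pts(f)
    nn,l,ss,c=cv2.connectedComponentsWithStats(m)
    for i in range(1,nn):
        if ss[i,4]>=6:
            p=ray(f,*c[i],.077)
            if p[0]<.6: print(n,'band',c[i],ss[i,4],p,np.degrees(np.arctan2(p[1]-C[1],p[0]-C[0]))%360)
    w=X.reshape(-1,3);q=w[(w[:,2]>.105)&(w[:,2]<.125)&(np.hypot(w[:,0]-.609,w[:,1]-.012)<.03)]
    print(len(q),cv2.minAreaRect(q[:,:2].astype(np.float32)*1000) if len(q)>9 else '')
E
```

```text
12.3833 [0.447 0.011 0.077] [ 0.25   3.132 -0.   ] [ 0.688 -3.142 -0.173] [0.447 0.011]
side band [264.909 224.485] 33 [0.451 0.036 0.077] 171.4481939106386
260 ((609.0963745117188, 10.940494537353516), (22.205514907836914, 33.02406692504883), 82.81613159179688)
221 ((608.7140502929688, 13.210905075073242), (22.55664825439453, 33.459716796875), 82.48368072509766)
```

Request:
{"method": "play_rows", "body": {
  "plan": [
    [[0,0.009,0,0,0,-0.017],[0.001,0.019,0,0,0,-0.033],[0.001,0.028,0,0,0,-0.05],[0.002,0.037,0,0,0,-0.067],[0.002,0.037,0,0,0,-0.067]]
  ]
}}

```text
time_s: 12.9
tcp_pos: [0.4473, 0.0222, 0.0766]
eef_rot: [-0.358, -3.121, -0.0]
ft_force: [-1.1, -1.3, -0.3]
gripper_width: 0.0001
finger_force: 0.8
```

Request:
{"method": "play_rows", "body": {
  "plan": [
    [[0.001,0.009,0,0,0,-0.017],[0.002,0.019,0,0,0,-0.033],[0.002,0.019,0,0,0,-0.033]]
  ]
}}

```text
time_s: 13.15
tcp_pos: [0.4479, 0.0279, 0.0765]
eef_rot: [-0.412, -3.114, -0.0]
ft_force: [-3.2, -1.7, 0.2]
gripper_width: -0.0
finger_force: 0.9
```

Request:
{"method": "play_rows", "body": {
  "plan": [
    [[0.002,0.009,0,0,0,-0.017],[0.003,0.019,0,0,0,-0.033],[0.003,0.019,0,0,0,-0.033]]
  ]
}}

```text
time_s: 13.4
tcp_pos: [0.449, 0.0336, 0.0766]
eef_rot: [-0.466, -3.107, -0.0]
ft_force: [-0.8, -1.6, -0.6]
gripper_width: 0.0002
finger_force: 0.8
```

Request:
{"method": "play_rows", "body": {
  "plan": [
    [[0.002,0.009,0,0,0,-0.017],[0.004,0.019,0,0,0,-0.033],[0.004,0.019,0,0,0,-0.033]]
  ]
}}

```text
time_s: 13.65
tcp_pos: [0.4502, 0.0393, 0.0766]
eef_rot: [-0.52, -3.098, -0.0]
ft_force: [-2.1, -1.5, 0.3]
gripper_width: -0.0
finger_force: 0.8
```

Request:
{"method": "play_rows", "body": {
  "plan": [
    [[0.002,0.009,0,0,0,-0.017],[0.004,0.014,0,0,0,-0.025],[0.004,0.014,0,0,0,-0.025]]
  ]
}}

```text
time_s: 13.9
tcp_pos: [0.4515, 0.0433, 0.0766]
eef_rot: [0.559, 3.091, 0.0]
ft_force: [-1.7, -1.9, -0.4]
gripper_width: -0.0001
finger_force: 0.8
```

Request:
{"method": "play_rows", "body": {
  "plan": [
    [[0.002,0.009,0,0,0,-0.017],[0.004,0.014,0,0,0,-0.025],[0.004,0.014,0,0,0,-0.025]]
  ]
}}

```text
time_s: 14.15
tcp_pos: [0.4527, 0.0475, 0.0766]
eef_rot: [0.6, 3.084, 0.0]
ft_force: [-1.9, -1.1, -0.1]
gripper_width: -0.0002
finger_force: 0.9
```

Request:
{"method": "play_rows", "body": {
  "plan": [
    [[0.002,0.009,0,0,0,-0.017],[0.003,0.014,0,0,0,-0.025],[0.003,0.014,0,0,0,-0.025]]
  ]
}}

```text
time_s: 14.4
tcp_pos: [0.4537, 0.0516, 0.0767]
eef_rot: [0.64, 3.075, 0.0]
ft_force: [-3.0, -0.9, 0.1]
gripper_width: 0.0002
finger_force: 0.8
```

Request:
{"method": "play_rows", "body": {
  "plan": [
    [[0.002,0.009,0,0,0,-0.017],[0.003,0.014,0,0,0,-0.025],[0.003,0.014,0,0,0,-0.025]]
  ]
}}

```text
time_s: 14.65
tcp_pos: [0.4548, 0.0558, 0.0767]
eef_rot: [0.68, 3.066, 0.0]
ft_force: [1.1, -2.2, 0.1]
gripper_width: -0.0
finger_force: 0.7
```

155° now, still turning freely.

Request:
{"method": "play_rows", "body": {
  "plan": [
    [[0.003,0.009,0,0,0,-0.017],[0.004,0.014,0,0,0,-0.025],[0.004,0.014,0,0,0,-0.025]]
  ]
}}

```text
time_s: 14.9
tcp_pos: [0.456, 0.06, 0.0767]
eef_rot: [0.72, 3.057, 0.0]
ft_force: [0.3, -2.4, 0.4]
gripper_width: 0.0001
finger_force: 0.7
```

Request:
{"method": "play_rows", "body": {
  "plan": [
    [[0.003,0.009,0,0,0,-0.017],[0.005,0.013,0,0,0,-0.025],[0.005,0.013,0,0,0,-0.025]]
  ]
}}

```text
time_s: 15.15
tcp_pos: [0.4573, 0.0639, 0.0767]
eef_rot: [0.76, 3.048, 0.0]
ft_force: [-0.2, -1.4, -0.4]
gripper_width: -0.0002
finger_force: 0.7
```

Request:
{"method": "play_rows", "body": {
  "plan": [
    [[0.003,0.009,0,0,0,-0.017],[0.005,0.013,0,0,0,-0.025],[0.005,0.013,0,0,0,-0.025]]
  ]
}}

```text
time_s: 15.4
tcp_pos: [0.4587, 0.0678, 0.0766]
eef_rot: [0.8, 3.038, 0.0]
ft_force: [-0.4, -2.5, -0.1]
gripper_width: 0.0002
finger_force: 0.8
```

Request:
{"method": "play_rows", "body": {
  "plan": [
    [[0.004,0.009,0,0,0,-0.017],[0.006,0.013,0,0,0,-0.025],[0.006,0.013,0,0,0,-0.025]]
  ]
}}

```text
time_s: 15.65
tcp_pos: [0.4603, 0.0718, 0.0766]
eef_rot: [-0.84, -3.027, -0.0]
ft_force: [-0.9, -1.6, -0.3]
gripper_width: -0.0001
finger_force: 0.8
```

```bash
cat > look.py <<'E'
from arc import *
np.set_printoptions(precision=3,suppress=True)
s=robot.read_state();print(s['time_s'],s['tcp_pos'],s['eef_rot'],s['ft_force'])
for n in('side','top'):
    f=grab(n);hsv=cv2.cvtColor(f['frame'],cv2.COLOR_RGB2HSV);m=cv2.inRange(hsv,(23,130,110),(36,255,255));X=pts(f)
    nn,l,ss,c=cv2.connectedComponentsWithStats(m)
    for i in range(1,nn):
        if ss[i,4]>=6:
            p=ray(f,*c[i],.077)
            if p[0]<.6: print(n,'band',c[i],ss[i,4],p,np.degrees(np.arctan2(p[1]-C[1],p[0]-C[0]))%360)
    w=X.reshape(-1,3);q=w[(w[:,2]>.105)&(w[:,2]<.125)&(np.hypot(w[:,0]-.609,w[:,1]-.012)<.03)]
    print(len(q),cv2.minAreaRect(q[:,:2].astype(np.float32)*1000) if len(q)>9 else '')
    q=w[(w[:,2]>.074)&(w[:,2]<.086)&(np.hypot(w[:,0]-.609,w[:,1]-.012)<.033)];print('head z',np.median(q[:,2]))
E
python3 look.py
```

```text
15.65 [0.46  0.072 0.077] [-0.84  -3.027 -0.   ] [-0.936 -1.597 -0.324]
side band [297.353 221.235] 34 [0.472 0.095 0.077] 148.7874215047565
260 ((609.6204223632812, 11.001240730285645), (22.296520233154297, 32.71865463256836), 59.10735321044922)
head z 0.07923108288955466
218 ((609.0545043945312, 12.817300796508789), (22.451740264892578, 32.8734130859375), 58.69205093383789)
head z 0.07961144253542662
```

Everything is straight and seated, with the handle at 149°. I keep going.

Request:
{"method": "play_rows", "body": {
  "plan": [
    [[0.004,0.009,0,0,0,-0.017],[0.006,0.013,0,0,0,-0.025],[0.006,0.013,0,0,0,-0.025]]
  ]
}}

```text
time_s: 16.0
tcp_pos: [0.462, 0.0757, 0.0765]
eef_rot: [-0.879, -3.015, 0.0]
ft_force: [-1.2, -1.1, -0.4]
gripper_width: 0.0001
finger_force: 0.9
```

Request:
{"method": "play_rows", "body": {
  "plan": [
    [[0.004,0.009,0,0,0,-0.017],[0.006,0.013,0,0,0,-0.025],[0.006,0.013,0,0,0,-0.025]]
  ]
}}

```text
time_s: 16.25
tcp_pos: [0.4639, 0.0796, 0.0765]
eef_rot: [-0.918, -3.004, -0.0]
ft_force: [-2.3, -1.5, 0.3]
gripper_width: 0.0002
finger_force: 0.9
```

Request:
{"method": "play_rows", "body": {
  "plan": [
    [[0.004,0.008,0,0,0,-0.017],[0.007,0.013,0,0,0,-0.025],[0.007,0.013,0,0,0,-0.025]]
  ]
}}

```text
time_s: 16.5
tcp_pos: [0.4662, 0.0835, 0.0766]
eef_rot: [-0.958, -2.992, -0.0]
ft_force: [-1.8, -1.6, 1.2]
gripper_width: 0.0
finger_force: 0.9
```

Request:
{"method": "play_rows", "body": {
  "plan": [
    [[0.004,0.008,0,0,0,-0.017],[0.007,0.012,0,0,0,-0.025],[0.007,0.012,0,0,0,-0.025]]
  ]
}}

```text
time_s: 16.75
tcp_pos: [0.4684, 0.087, 0.0766]
eef_rot: [0.997, 2.979, 0.0]
ft_force: [-2.9, -0.2, 1.2]
gripper_width: -0.0001
finger_force: 0.9
```

Request:
{"method": "play_rows", "body": {
  "plan": [
    [[0.005,0.008,0,0,0,-0.017],[0.007,0.012,0,0,0,-0.025],[0.007,0.012,0,0,0,-0.025]]
  ]
}}

```text
time_s: 17.0
tcp_pos: [0.4705, 0.0906, 0.0766]
eef_rot: [1.036, 2.966, 0.0]
ft_force: [-2.3, -0.6, 0.7]
gripper_width: -0.0003
finger_force: 0.9
```

Request:
{"method": "play_rows", "body": {
  "plan": [
    [[0.005,0.008,0,0,0,-0.017],[0.008,0.012,0,0,0,-0.025],[0.008,0.012,0,0,0,-0.025]]
  ]
}}

```text
time_s: 17.25
tcp_pos: [0.4729, 0.0943, 0.0766]
eef_rot: [1.075, 2.952, 0.0]
ft_force: [-3.0, 0.4, 0.2]
gripper_width: 0.0002
finger_force: 0.9
```

Request:
{"method": "play_rows", "body": {
  "plan": [
    [[0.005,0.008,0,0,0,-0.017],[0.008,0.012,0,0,0,-0.025],[0.008,0.012,0,0,0,-0.025]]
  ]
}}

```text
time_s: 17.5
tcp_pos: [0.4751, 0.0978, 0.0766]
eef_rot: [-1.113, -2.938, 0.0]
ft_force: [-4.2, -1.3, 0.9]
gripper_width: -0.0
finger_force: 1.6
```

Request:
{"method": "play_rows", "body": {
  "plan": [
    [[0.005,0.008,0,0,0,-0.017],[0.008,0.012,0,0,0,-0.025],[0.008,0.012,0,0,0,-0.025]]
  ]
}}

```text
time_s: 17.75
tcp_pos: [0.4773, 0.1012, 0.0765]
eef_rot: [-1.152, -2.922, 0.001]
ft_force: [-5.0, -2.4, 0.2]
gripper_width: 0.0
finger_force: 2.7
```

```bash
python3 look.py
```

```text
17.75 [0.477 0.101 0.077] [-1.152 -2.922  0.001] [-5.01  -2.407  0.17 ]
side band [314.452 223.935] 31 [0.493 0.122 0.077] 136.637611288225
266 ((610.0086059570312, 11.350414276123047), (21.879295349121094, 32.33222579956055), 46.749549865722656)
head z 0.07890729670898025
221 ((608.6725463867188, 13.430582046508789), (22.392765045166016, 32.02545928955078), 45.61625671386719)
head z 0.07959638698149792
```

The push force is rising (5 N), so the nut is tightening. I switch to 1° steps.

Request:
{"method": "play_rows", "body": {
  "plan": [
    [[0.003,0.004,0,0,0,-0.008],[0.006,0.007,0,0,0,-0.017],[0.006,0.007,0,0,0,-0.017]]
  ]
}}

```text
time_s: 18.1
tcp_pos: [0.4785, 0.1031, 0.0763]
eef_rot: [-1.177, -2.911, 0.003]
ft_force: [-6.4, -4.9, 0.3]
gripper_width: -0.0002
finger_force: 4.0
```

Request:
{"method": "play_rows", "body": {
  "plan": [
    [[0.003,0.004,0,0,0,-0.008],[0.006,0.007,0,0,0,-0.017],[0.006,0.007,0,0,0,-0.017]]
  ]
}}

```text
time_s: 18.35
tcp_pos: [0.48, 0.1052, 0.0763]
eef_rot: [-1.203, -2.899, 0.003]
ft_force: [-7.2, -4.6, 1.3]
gripper_width: 0.0005
finger_force: 4.3
```

```bash
python3 look.py
```

```text
18.35 [0.48  0.105 0.076] [-1.203 -2.899  0.003] [-7.156 -4.588  1.317]
side band [317.2 224.8] 30 [0.497 0.126 0.077] 134.5903858612182
266 ((609.3096923828125, 11.843574523925781), (22.305681228637695, 34.11277389526367), 46.6058464050293)
head z 0.0791261541022446
222 ((608.6336669921875, 13.75802230834961), (23.036636352539062, 32.86896514892578), 47.36115646362305)
head z 0.07987593549190221
```

Request:
{"method": "play_rows", "body": {
  "plan": [
    [[0.003,0.004,0,0,0,-0.008],[0.006,0.007,0,0,0,-0.017],[0.007,0.009,0,0,0,-0.02],[0.007,0.009,0,0,0,-0.02],[0.007,0.009,0,0,0,-0.02]]
  ]
}}

```text
time_s: 18.87
tcp_pos: [0.4819, 0.1078, 0.0762]
eef_rot: [-1.232, -2.887, 0.003]
ft_force: [-8.8, -4.6, 1.6]
gripper_width: -0.0
finger_force: 4.5
```

```bash
python3 look.py
```

```text
18.8667 [0.482 0.108 0.076] [-1.232 -2.887  0.003] [-8.764 -4.589  1.593]
side band [318.625 225.156] 32 [0.499 0.128 0.077] 133.5561233297948
265 ((609.3988647460938, 11.672114372253418), (22.39961051940918, 33.76029968261719), 45.24938201904297)
head z 0.07902939235693696
221 ((608.5693969726562, 13.354971885681152), (22.430381774902344, 32.524478912353516), 45.550697326660156)
head z 0.07975960322857877
```

Bend is estimated at 0.05–0.07 rad. I add 2 mm for certainty (still well below 0.12), hold briefly, then back off along the same arc.

Request:
{"method": "play_rows", "body": {
  "plan": [
    [[0.003,0.003,0,0,0,-0.006],[0.0045,0.005,0,0,0,-0.012],[0.0045,0.005,0,0,0,-0.012],[0.0045,0.005,0,0,0,-0.012],[0.0045,0.005,0,0,0,-0.012]]
  ]
}}

```text
time_s: 19.38
tcp_pos: [0.4831, 0.1093, 0.0762]
eef_rot: [-1.25, -2.878, 0.004]
ft_force: [-8.5, -4.2, 0.4]
gripper_width: 0.0
finger_force: 4.6
```

```bash
python3 look.py; python3 -c "
from h import *
f=grab('side');cv2.imwrite('pics/s5.png',cv2.resize(f['frame'][180:340,240:400,::-1],(640,600)[:1]*2)[:600])"
```

```text
19.3833 [0.483 0.109 0.076] [-1.25  -2.878  0.004] [-8.494 -4.246  0.412]
side band [319.344 225.312] 32 [0.5   0.129 0.077] 133.04272887806073
267 ((609.965087890625, 11.304104804992676), (22.39594841003418, 31.969587326049805), 46.609500885009766)
head z 0.07918948726767464
222 ((608.4777221679688, 13.250934600830078), (22.340185165405273, 33.465667724609375), 45.4063720703125)
head z 0.0796716946968829
```

View pics/s5.png

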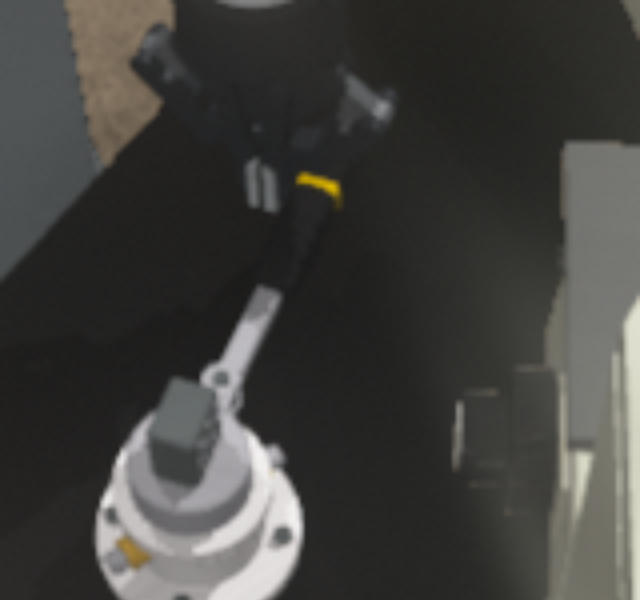

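The image shows the handle visibly bent at its pin (220,378), with the band 3° ahead of the head, about 0.07 rad. I back off and lift away.

Request:
{"method": "play_rows", "body": {
  "plan": [
    [[-0.005,-0.005,0,0,0,0],[-0.01,-0.01,0,0,0,0],[-0.016,-0.017,0,0,0,0],[-0.023,-0.024,0,0,0,0],[-0.03,-0.032,0,0,0,0],[-0.05,-0.05,0,0,0,0],[-0.08,-0.09,0,0,0,0],[-0.11,-0.13,0.02,0,0,0],[-0.14,-0.17,0.1,0,0,0],[-0.14,-0.22,0.2,0,0,0],[-0.14,-0.25,0.3,0,0,0],[-0.14,-0.25,0.3,0,0,0]]
  ]
}}

```text
time_s: 20.53
tcp_pos: [0.4451, 0.0328, 0.1716]
eef_rot: [1.249, 2.87, 0.004]
ft_force: [0.5, 0.1, 0.6]
gripper_width: -0.0001
finger_force: 0.0
```

```bash
python3 look.py; python3 -c "
from h import *
f=grab('side','s6.png')"
```

```text
20.5333 [0.445 0.033 0.172] [1.249 2.87  0.004] [0.522 0.067 0.562]
side band [313.938 223.906] 32 [0.492 0.121 0.077] 136.98591853038172
269 ((609.4201049804688, 10.884174346923828), (23.191402435302734, 32.02067565917969), 48.81903839111328)
head z 0.0790333244858634
top band [324.45 283.05] 40 [0.49  0.121 0.077] 137.70936904750394
219 ((608.3278198242188, 13.35915756225586), (22.263458251953125, 32.45734405517578), 46.12267303466797)
head z 0.07991022946907037
```

View pics/s6.png

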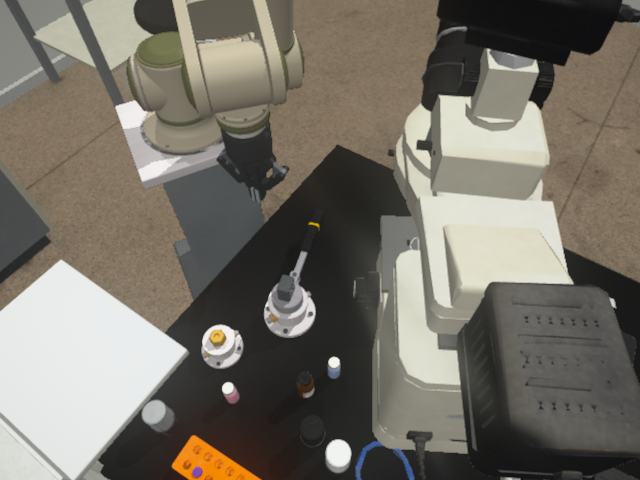

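The handle has sprung back straight (band and block both near 137°), the wrench is still seated at (289,295), the gripper is clear and the bystanders are unmoved. I hand it in.

```bash
python3 -c "
from station import robot
print(robot.close_job())"
```

```text
the job is handed in; nothing more can be done
None
```

The job is handed in, with no verdict returned: the wrench went fully down on the large cell's nut, the handle gave way at about 0.07 rad with roughly 9 N (about 10 N peak), then sprang straight; it is released and seated, and the bottle, vials and dish look undisturbed.

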